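Pack the star moulds away, shut the flip-top and twist it locked

TASK

Pack the small square star moulds out of the slotted rack, as many as there are, and the wooden biscuit stamp into the yellow container. Then shut its lid fully and turn the grey knob on the lid clockwise until its red end points straight at the red dot at the lid's front. Leave the other things on the sideboard where they are.

Things in the scene. Friction and masses are not known exactly. Their poses are not given: they have to be found in the camera images.
- box: Yellow plastic flip-top container, fixed to the sideboard, 170 (its x) x 180 (its y) x 105 mm high, walls and floor 5 mm, open at the top. Origin: centre of its underside; z up; its front faces its own -x (roughly the robot), its lid hinges along the rim on its +x side.
- lid (a joint): Hinge angle of the yellow lid (rad): 0 = shut, grows as it opens, 1.85 at most; it starts standing open at 1.6 to 1.8. The lid is a 6 mm plate, 174 x 184 mm, that runs from the hinge line to the box's front; it has a stiff hinge (about 0.3 N m) and stays where it is left, so it has to be pushed all the way down. Shut, its top lies 111 mm above the sideboard.
- hinge (a point): Middle of the lid's hinge line, 85 mm along the box's +x and 105 mm up (level with the rim, at the lid's underside). The hinge line runs along the box's y; axes as the box's.
- lid_front (a point): Middle of the lid's free edge, on its outer face, 172 mm from the hinge line. Axes of the lid: as the box's when shut.
- lock (a joint): Angle of the grey twist-lock knob on the outside of the lid (rad), growing clockwise as seen from above the shut lid; free range 0 to 4.3 with light friction (0.04 N m), it stays where it is left and has no stop or click at the locked place. 0: the red end points to the hinge (box +x). pi/2: to the box's -y. pi (3.14): LOCKED, the red end points to the red dot near the lid's front edge. It starts between 0.3 and 1.6.
- lock_grip (a point): On the knob's axis (centre of the lid, 85 mm from the hinge line), 22 mm above the lid's outer face: height at which to grip the knob's bar. The bar is 44 mm long, 12 mm wide, and stands from 8 to 30 mm above the lid on a 48 mm disc 8 mm high. Its own x axis points along the bar to the red end.
- lock_tip (a point): Top of the red end of the knob's bar, 22 mm from the knob's axis.
- dot (a point): Red dot, 12 mm wide, painted on the lid 60 mm in front of the knob's axis.
- rack: Fixed wooden rack, 84 (its x) x 186 (its y) x 35 mm high, with five grooves along its x, 10.5 mm wide, 25 mm deep, spaced 38 mm along its y (at -76, -38, 0, 38, 76 mm). Origin: centre of its underside, z up.
- stamp: Loose wooden biscuit stamp standing on the sideboard: dark round base 50 mm across and 16 mm high, light handle 22 mm across from 16 to 62 mm. Origin: centre of its underside, z along the handle. About 60 g.
- mould1: Star mould 1: loose flat square of pale wood, 64 x 64 x 8 mm, a dark star on both faces, about 30 g; may be absent. Origin at its centre; its own y is normal to its faces. If present it starts on edge in one groove of the rack (groove at y = -76 mm of the rack), its top edge 74 mm above the sideboard.
- mould2: Star mould 2: loose flat square of pale wood, 64 x 64 x 8 mm, a dark star on both faces, about 30 g; may be absent. Origin at its centre; its own y is normal to its faces. If present it starts on edge in one groove of the rack (groove at y = -38 mm of the rack), its top edge 74 mm above the sideboard.
- mould3: Star mould 3: loose flat square of pale wood, 64 x 64 x 8 mm, a dark star on both faces, about 30 g; may be absent. Origin at its centre; its own y is normal to its faces. If present it starts on edge in one groove of the rack (groove at y = 0 mm of the rack), its top edge 74 mm above the sideboard.
- mould4: Star mould 4: loose flat square of pale wood, 64 x 64 x 8 mm, a dark star on both faces, about 30 g; may be absent. Origin at its centre; its own y is normal to its faces. If present it starts on edge in one groove of the rack (groove at y = 38 mm of the rack), its top edge 74 mm above the sideboard.
- mould5: Star mould 5: loose flat square of pale wood, 64 x 64 x 8 mm, a dark star on both faces, about 30 g; may be absent. Origin at its centre; its own y is normal to its faces. If present it starts on edge in one groove of the rack (groove at y = 76 mm of the rack), its top edge 74 mm above the sideboard.
- cake_plate: White porcelain cake plate, 200 mm across, 20 mm high. Bystander, to be left where it is. Origin: centre of its underside.
- dessert_cup: Glass dessert cup, 80 mm across, 75 mm high. Bystander, to be left where it is. Origin: centre of its underside.
- tin: Small steel twist-lock tin, 76 mm across, 60 mm high. Bystander, to be left where it is. Origin: centre of its underside.
- round_mould: Big round wooden mould with a star, 110 mm across, 20 mm high, lying flat. Bystander, to be left where it is. Origin: centre of its underside.
- spoon: Stainless serving spoon, 200 mm long, lying flat. Bystander, to be left where it is. Origin: its middle, near its underside.
- tong: Steel serving tong, about 220 mm long, 70 mm wide, 15 mm high, lying flat. Bystander, to be left where it is. Origin: its middle, near its underside.

How it is judged:
By the outcome, as a careful person would: the job done as asked, in the order asked, and still so for the second after the job is handed in, with the robot touching nothing.
Of mould1, mould2, mould3, mould4, mould5 only 3 to 5 are there at a start; the rules pass over those that are not, and their reading is None.
At some moment in a run one of stamp may be knocked a few centimetres aside while the robot is not near it.
Once in a run the grip may slacken for a moment while it holds something.
It also fails if it takes over 210 s, if anything falls off the work surface, if the arm or the gripper's body presses on something with over 40 N, if the wrist force passes 120 N, or if a joint passes its speed limit or range.

ROBOT

A 7-joint arm with a two-finger parallel gripper is mounted at the origin on the work surface. World frame = base frame: x ahead of the robot, y to its left, z up, the work surface at z = 0. Lengths are in mm, angles in rad, forces in N, time in s.
With the tool pointing down it reaches from about 400 to 900 mm from the base axis. Payload 5.6 kg.
Tool frame: the origin (TCP) lies midway between the tips of the shut fingers; the grasp point (between the pads) lies 19 mm behind it; z points along the fingers, y is the line along which they close (so a half turn about z gives the same grasp; the last joint's range is limited). The gripper opens to 92 mm and grips with 3 to 60 N. Pads are 20 mm wide; open, the fingers measure 128 mm over their backs; the gripper's body (75 mm by 189 mm) begins 69 mm behind the grasp point.
Start: joints at [-1.202, 0.468, -0.012, 1.603, 0.006, 1.071, -0.056], TCP at [260.209, 595.651, 214.592] pointing down, gripper open.
Joint ranges: [-2.53, 2.53], [-0.31, 2.02], [-1.57, 1.55], [0.28, 2.44], [-1.29, 4.43], [0.15, 1.84], [-2.92, 2.92]. Speed limits (rad/s): [2.57, 2.57, 3.14, 3.14, 3.14, 3.14, 3.14].

INTERFACE

Orientations are given as a rotation vector (axis times angle).
In Python, from cell import robot, grip, kin, viewer gives the robot as it stands. Calls block until the motion is done:
- robot.movep(position, orientation): joint-space move of the TCP to a pose.
- robot.servo_line(position, feed=150, rotation=None): straight line of the TCP; rotation=None keeps the orientation; feed is the mean speed in mm/s.
- robot.goto_joints(angles): joint-space move.
- grip(opening, newtons=None): opening from 0.0 (shut) to 1.0 (fully open); newtons is the grip in N (None keeps the last); returns when the fingers have stopped.
- robot.hold(seconds).
- kin.ik(position, orientation): joint angles nearest the present ones, or None.
- robot.observe(): the state.
- viewer.read_camera(name): name is "side" or "top" or "wrist"; returns the picture (384x512x3 uint8, red, green, blue); there is no depth.
- viewer.camera_info(name): a dict with "camera_matrix" (3x3 intrinsics, pixels), "k1" (the pictures are not rectified: a ray, as slopes to the right and down, at radius r is drawn at 1 + k1 r^2 times it, then the intrinsics apply), "R" (3x3) and "t" (3): a world point X has camera coordinates R X + t. Camera axes: x right, y down, z forward; pixel columns grow to the right and rows downward; lengths in mm; the calibration is good to about 2 mm. A picture is of the moment at which its call begins: read the wrist's pose just before it. camera_info takes no time and is no camera call; for the wrist camera it gives the pose at the moment of the call.
A pose or a line that the arm cannot do raises robot.IKError and nothing moves.
- robot.job_done(): hands the job in; it is judged then, once.
Trained networks look in the newest picture that a camera, given by its name, has taken for a name from the list of things; names that differ only in an ending like _2 or _b are one class to them, and where a whole thing is asked for, a point or a joint stands for the part that bears it (a point fixed in the world has none). Each returns a list of dicts, best first, with "confidence" (0 to 1); they miss things now and then, are a little off and sometimes report something else, mostly with a low value. They report only what shows in the picture. A call takes as long as a camera call.
- viewer.silhouettes(name, camera): "mask" (384x512 bool, what is visible of it).
- viewer.pinpoint(name, camera): "at" ([x, y, z] in mm, in the coordinates of the camera as it stood for that picture, good to about 4 mm: a listed point, or the origin of a listed thing).
The state is a dict: "t": time; "joints": joint angles; "joint_velocities": joint speeds; "joint_torque": joint torques, N m; "tcp_pos": TCP position; "tcp_rot": TCP orientation; "contact_force": force on the tool from outside, world axes, zero at the start; "wrist_torque": the same for the moment, N m; "grip_width": opening from 0.0 (shut) to 1.0 (fully open); "grip_force": force on a finger pad.
Only numpy, scipy, OpenCV 4.12 (cv2) and the standard library are available. Lean on these libraries where they do the work, as an engineer would, in place of code of your own. Each camera call takes 0.05 s, during which the arm holds its last target. There are 200 camera calls.

## Working session

There is one attempt and no reset: what is moved stays moved. The work goes in short steps, each a Python script; the robot and the scene stay as the last script left them, time stands still between calls to the robot, and variables do not carry over. Pictures are saved under pics/ and viewed, at most 14 in all, crops included, and the job is handed in when it is done.

```bash
ls; mkdir -p pics; cat > h.py <<'E'
import numpy as np, cv2
from scipy.spatial.transform import Rotation as Rn
from cell import robot, grip, kin, viewer
def save(cam,fn):
    im=viewer.read_camera(cam); cv2.imwrite('pics/'+fn,im[:,:,::-1]); return im
def down(yaw):  # tool z down; tool y (closing) at world angle yaw+90deg... tool x at angle yaw
    return (Rn.from_euler('z',yaw)*Rn.from_euler('x',np.pi)).as_rotvec()
def pin(name,cam,info=None):
    i=info or viewer.camera_info(cam); R=np.array(i['R']);t=np.array(i['t'])
    return [(round(d['confidence'],2),np.round(R.T@(np.array(d['at'])-t),1)) for d in viewer.pinpoint(name,cam)]
def ray(cam,uv,z,info=None):
    i=info or viewer.camera_info(cam);K=np.array(i['camera_matrix']);k1=i['k1']
    p=cv2.undistortPoints(np.array([[uv]],float),K,np.array([k1,0,0,0.]))[0,0]
    R=np.array(i['R']);t=np.array(i['t']);c=-R.T@t;d=R.T@np.array([p[0],p[1],1]);return c+d*(z-c[2])/d[2]
def proj(cam,X,info=None):
    i=info or viewer.camera_info(cam)
    return cv2.projectPoints(np.array(X,float).reshape(-1,1,3),cv2.Rodrigues(np.array(i['R']))[0],np.array(i['t'],float),np.array(i['camera_matrix']),np.array([i['k1'],0,0,0.]))[0][:,0]
E
python3 - <<'E'
from h import *
a=save('top','top0.png');b=save('side','side0.png')
cv2.imwrite('pics/both.png',np.vstack([a,b])[:,:,::-1]) 
for cam in ('top','side'):
    for n in 'box hinge lid_front lock_grip lock_tip dot rack stamp mould1 cake_plate dessert_cup tin round_mould spoon tong'.split():
        print(cam,n,pin(n,cam))
print(robot.observe())
i=viewer.camera_info('top');print(i)
E
```

```text
pics
top box [(0.84, array([ 5.557e+02,  2.007e+02, -3.000e-01]))]
top hinge [(0.83, array([640. , 186.1, 106.2]))]
top lid_front [(0.59, array([681. , 180.4, 270.4])), (0.4, array([4.389e+02, 4.306e+02, 1.000e-01]))]
top lock_grip []
top lock_tip []
top dot [(0.62, array([673.9, 176.1, 242.2]))]
top rack [(0.78, array([ 534.4, -205.8,   -1.3])), (0.54, array([439. , 429.3,  -2.5]))]
top stamp [(0.62, array([523.2, -16.4,  -0.6])), (0.21, array([ 514.7, -134.4,   39.5]))]
top mould1 [(0.71, array([ 553.9, -282.4,   40.7])), (0.66, array([ 519.6, -133.3,   40.5])), (0.42, array([ 546.4, -244. ,   42. ]))]
top cake_plate [(0.81, array([ 5.088e+02, -4.626e+02, -5.000e-01]))]
top dessert_cup [(0.73, array([677. , -21.4,   4.7]))]
top tin [(0.56, array([736.9, 250. ,   0.9])), (0.45, array([ 510.9, -461.9,   -2.6]))]
top round_mould []
top spoon [(0.77, array([6.306e+02, 4.166e+02, 1.000e-01]))]
top tong [(0.57, array([ 7.339e+02, -2.809e+02, -1.000e-01]))]
side box [(0.97, array([555.2, 205.9,  -3.5]))]
side hinge [(0.96, array([638.4, 183.8, 107.5]))]
side lid_front [(0.8, array([678.3,
[... 1515 characters left out ...]
21303999, 595.65174474, 214.61952021]), 'tcp_rot': array([6.42371029e-01, 3.07514232e+00, 1.02008738e-04]), 'contact_force': array([0.50248317, 0.53066988, 0.76152119]), 'wrist_torque': array([-0.01149323,  0.00232234,  0.00396955]), 'grip_force': 0.0, 'grip_width': 0.9988056057471069}
{'camera_matrix': array([[388.61921084,   0.        , 253.1215401 ],
       [  0.        , 388.61921084, 192.50758962],
       [  0.        ,   0.        ,   1.        ]]), 'k1': -0.08068316357854337, 'R': array([[-0.0071546 , -0.99988563, -0.01332428],
       [-0.99549578,  0.00838161, -0.09443461],
       [ 0.09453549,  0.01258863, -0.9954419 ]]), 't': array([9.76257074e-01, 5.74297962e+02, 1.14414841e+03])}
```

View pics/top0.png

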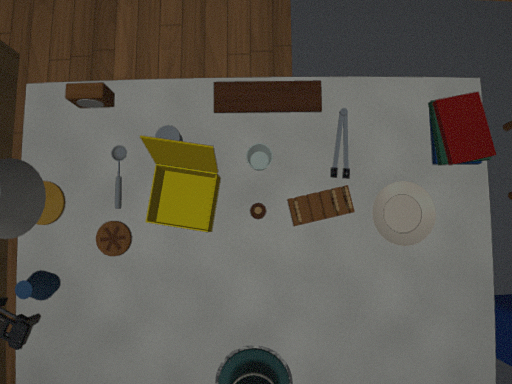

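View pics/side0.png

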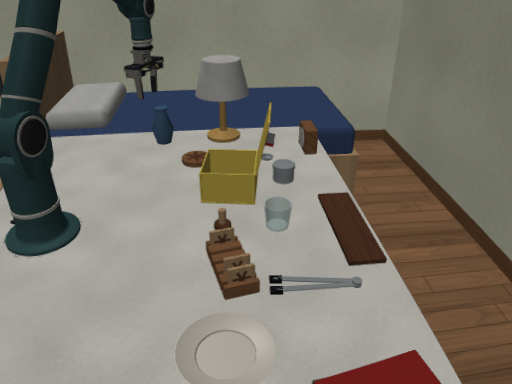

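The top view shows the rack around pixel (320,205), with moulds in grooves 1, 2 and 5 and grooves 3 and 4 empty. The stamp is at (258,211) and the open box is around (185,185). In the side view the lid stands up at (265,140), and three moulds show at (222,235), (236,262) and (243,272). I'll move over the stamp and rack for a close look.

```bash
cat >> h.py <<'E'
def best(pos,yaw):
    c=[]
    for y in (yaw,yaw+np.pi,yaw-np.pi):
        q=kin.ik(pos,down(y))
        if q is not None: c.append((abs(q[6]),y,q))
    c=sorted(c,key=lambda a:a[0]); return c[0][1],c[0][2]
def go(pos,yaw):
    y,q=best(pos,yaw); robot.movep(pos,down(y)); return y
E
python3 - <<'E'
from h import *
y=go([500,-150,380],0.23); o=robot.observe(); print(y,o['joints'],o['tcp_pos'],o['t'])
i=viewer.camera_info('wrist'); save('wrist','w1.png')
print(-np.array(i['R']).T@np.array(i['t']),i['R'][2])
for n in ('stamp','rack','mould1'): print(n,pin(n,'wrist',i))
E
```

```text
0.23 [-0.65317118  0.13636418  0.9964503   1.73862987 -0.11745126  1.3305374
 -0.97163924] [ 500.35952697 -148.99287256  379.77802223] 4.4167
[ 580.665203   -130.26821156  549.84749172] [-0.28140892 -0.06615473 -0.95730485]
stamp [(0.85, array([515.8, -17.7,   2.2]))]
rack [(0.76, array([ 531.8, -204.9,   -0. ])), (0.25, array([ 552.2, -242.7,   43.5]))]
mould1 [(0.81, array([ 514.1, -134.2,   41.1])), (0.8, array([ 554.7, -280.9,   39.6])), (0.72, array([ 548.4, -240.9,   42.1])), (0.54, array([673.1, -23.4,   3.4]))]
```

View pics/w1.png

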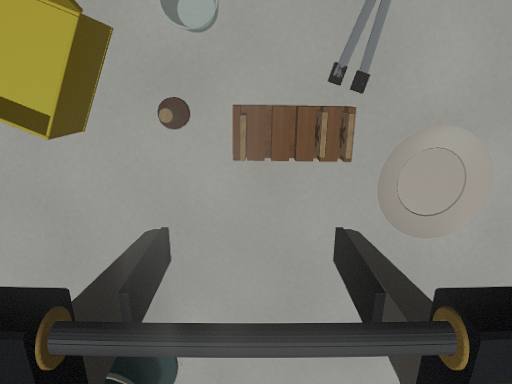

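```bash
python3 - <<'E'
from h import *
i=viewer.camera_info('wrist')
c=[ray('wrist',p,35,i)[:2] for p in ((233,105),(355,107),(351,161),(233,160))]
print(np.round(c,1),np.mean(c,0))
for n,p in (('m5',(243,115)),('m2',(322,112)),('m1',(347,113))): print(n,ray('wrist',p,74,i))
# box corners etc. top camera
ti=viewer.camera_info('top')
B=np.array([555.5,203.])
for y in (-.21,-.21+np.pi):
    for p in ([517,-17,26],[530,240,31],[530,140,40],[700,170,280]):
        q=kin.ik(p,down(y)); print(y,p,None if q is None else np.round(q,2))
# box rim corners by fit: yellow mask
y,q=best([480,130,420],-.21+np.pi);print(y,np.round(q,2))
for yy in (-.21+np.pi,-.21):
  q=kin.ik([470,200,420],down(yy));print(yy,None if q is None else np.round(q,2))
E
```

```text
[[ 554.6 -108.2]
 [ 594.3 -287.2]
 [ 513.9 -306.7]
 [ 472.9 -126.1]] [ 533.93070367 -207.08203033]
m5 [ 546.49992209 -126.43251788   74.        ]
m2 [ 575.84695983 -232.49758698   74.        ]
m1 [ 582.75063098 -266.97437187   74.        ]
-0.21 [517, -17, 26] [-0.52  0.61  0.62  2.08 -0.59  0.64 -1.28]
-0.21 [530, 240, 31] [-1.08  0.75  0.82  1.93 -0.76  0.8  -1.62]
-0.21 [530, 140, 40] [-0.89  0.66  0.75  2.01 -0.67  0.74 -1.51]
-0.21 [700, 170, 280] [-0.78  0.64  0.83  1.37 -0.47  1.33 -1.72]
2.931592653589793 [517, -17, 26] [-0.29  0.54  0.32  2.06 -0.3   0.58  1.6 ]
2.931592653589793 [530, 240, 31] [-0.72  0.61  0.31  1.91 -0.29  0.67  1.13]
2.931592653589793 [530, 140, 40] [-0.58  0.56  0.33  1.99 -0.29  0.64  1.3 ]
2.931592653589793 [700, 170, 280] [-0.53  0.56  0.38  1.35 -0.21  1.27  1.22]
2.931592653589793 [-0.98  0.03  0.68  1.71 -0.02  1.41  1.06]
2.931592653589793 [-1.12  0.06  0.7   1.68 -0.04  1.41  0.95]
-0.21 [-1.17  0.06  0.75  1.68 -0.04  1.41 -2.19]
```

```bash
python3 - <<'E'
from h import *
Y=-.21+np.pi
robot.movep([470,-10,250],down(Y))
i=viewer.camera_info('wrist'); save('wrist','w2.png'); s=pin('stamp','wrist',i); print(s)
p=s[0][1] if s and np.hypot(*(s[0][1][:2]-[517,-17]))<60 else np.array([517,-17,0])
robot.movep([p[0],p[1],120],down(Y)); robot.servo_line([p[0],p[1],27],feed=100)
grip(0.0,20); o=robot.observe(); print(o['grip_width']*92,o['grip_force'],o['t'])
robot.servo_line([p[0],p[1],220]); o=robot.observe(); print(o['grip_width']*92,o['grip_force'])
robot.movep([440,190,330],down(Y)); o=robot.observe(); print(o['grip_width']*92,o['t'])
i=viewer.camera_info('wrist'); save('wrist','w3.png')
for n in ('box','hinge','lid_front','stamp'): print(n,pin(n,'wrist',i))
np.save('w3.npy',i,allow_pickle=True)
E
```

```text
[(0.56, array([519.4, -17.8,   2.6]))]
21.47771523673347 19.999933540821075 9.5167
21.58777844484927 19.99991923570633
21.312457854021687 11.925
box [(0.92, array([557. , 200.3,  -0. ]))]
hinge [(0.9, array([640.2, 186.1, 106.8]))]
lid_front []
stamp [(0.64, array([440. , 187.5, 303.2])), (0.38, array([441.9, 430.1,   3. ]))]
```

View pics/w3.png

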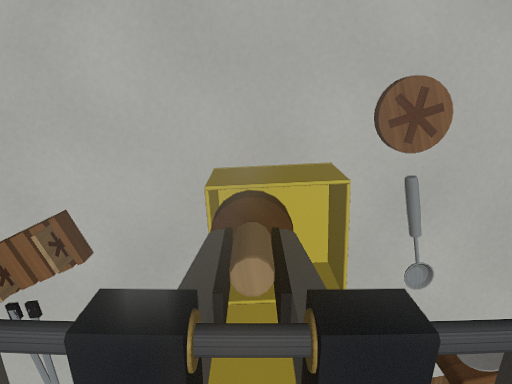

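The stamp is held upright in the gripper. The box's front rim runs from (206,188) to (350,181). I'll work out the box pose from that and place the stamp.

```bash
python3 - <<'E'
from h import *
i=viewer.camera_info('wrist')
a,b=[ray('wrist',p,105,i) for p in ((206,188),(350,181))]
d=b-a; L=np.hypot(*d[:2]); yaw=np.arctan2(d[1],d[0])-np.pi/2  # a is -y end
ex=np.array([np.cos(yaw),np.sin(yaw)]);ey=np.array([-ex[1],ex[0]])
c=(a+b)[:2]/2+85*ex; print(a,b,L,yaw,c)
C=(c+np.array([556,202]))/2; yaw_=(yaw-0.2)/2
if not (abs(L-180)<6 and np.hypot(*(c-[556,202]))<12 and abs(yaw+.2)<.06): raise SystemExit('check')
open('box.txt','w').write(f'{C[0]} {C[1]} {yaw_}')
ex=np.array([np.cos(yaw_),np.sin(yaw_)]);ey=np.array([-ex[1],ex[0]])
P=C-25*ex+35*ey; Y=yaw_+np.pi
robot.movep([*P,220],down(Y)); print(robot.observe()['grip_width']*92)
robot.servo_line([*P,34],feed=100); o=robot.observe(); print(o['contact_force'],o['grip_width']*92)
robot.servo_line([*P,32],feed=30); grip(0.43); robot.servo_line([*P,220]); print(robot.observe()['t'])
E
```

```text
[460.18881959 127.04372181 105.        ] [488.59966492 301.260862   105.        ] 176.5185204669178 -0.16165421423125337 [558.28604509 200.47145067]
21.641230848212675
[-0.75731917 -0.91169863  0.19267422] 21.39168568216281
16.9583
```

```bash
cat >> h.py <<'E'
try:
    bx,by,byaw=map(float,open('box.txt').read().split())
    ex=np.array([np.cos(byaw),np.sin(byaw)]);ey=np.array([-ex[1],ex[0]]);C=np.array([bx,by])
except Exception: pass
RK=np.array([533.5,-206.5]);RY=.22
def pick(off):
    P=RK+off*np.array([-np.sin(RY),np.cos(RY)]); Y=RY+np.pi
    grip(0.27); robot.movep([*P,130],down(Y)); robot.servo_line([*P,42],feed=100)
    print('f',robot.observe()['contact_force']); grip(0.0,25); print('w',robot.observe()['grip_width']*92)
    robot.servo_line([*P,200]); print('w',robot.observe()['grip_width']*92)
def place(x,y,z):
    Y=byaw+np.pi; P=C+x*ex+y*ey
    robot.movep([*P,220],down(Y)); print('w',robot.observe()['grip_width']*92)
    robot.servo_line([*P,z],feed=120); o=robot.observe(); print('f',o['contact_force'],'w',o['grip_width']*92)
    grip(0.27); robot.servo_line([*P,220]); print('t',robot.observe()['t'])
E
python3 - <<'E'
from h import *
pick(76); place(-25,-45,42)
robot.movep([440,190,330],down(byaw+np.pi)); save('wrist','w4.png')
E
```

```text
f [-0.27990653  0.65911913  0.68491794]
w 8.138566562591675
w 8.000372771460992
w 8.009349184091757
f [-0.01335329 -0.56360794  0.10902206] w 7.547599004691216
t 25.975
```

View pics/w4.png

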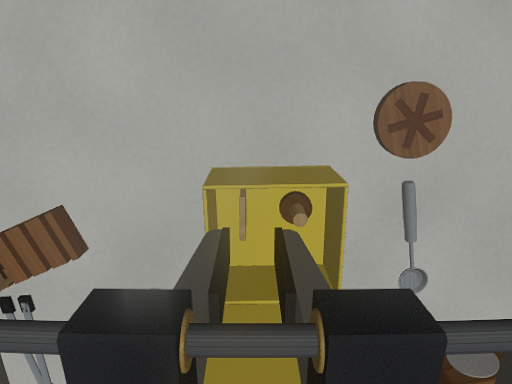

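The first mould stands upright in the box at (242,215) and the stamp stands at (295,210). The next two go in the free rear half.

```bash
python3 - <<'E'
from h import *
pick(-38); place(38,-10,40)
pick(-76); place(38,40,40)
robot.movep([440,190,330],down(byaw+np.pi)); save('wrist','w5.png')
i=viewer.camera_info('wrist')
a=viewer.read_camera('side'); b=viewer.read_camera('top'); w=cv2.imread('pics/w5.png')
cv2.imwrite('pics/c5.png',np.hstack([cv2.resize(w[150:384,180:370],None,fx=2,fy=2)[:468],cv2.resize(a[90:220,170:320],None,fx=2.6,fy=3.6)[:468,:,::-1]]))
for n in ('lid_front','hinge','lock_tip','lock_grip'): print(n,pin(n,'side'))
E
```

```text
f [ 0.18772708  0.02103074 -0.57222816]
w 7.962290288019928
w 7.894950100823183
w 7.885622982631994
f [-9.92935982 -1.90154279 30.80532692] w 7.580729128232038
t 36.3
f [-0.53976129 -0.24830131  0.28728004]
w 8.16519493008375
w 7.992531216252695
w 0.5408638405291332
f [ -8.31062038 -29.88862163  43.00682618] w 0.5030030522848286
t 46.3
lid_front [(0.97, array([687.9, 176.7, 268.2]))]
hinge [(0.6, array([639.2, 185.3, 103.5])), (0.23, array([740.2, 254.1,   1.5]))]
lock_tip [(0.47, array([686.5, 158.4, 167.6]))]
lock_grip []
```

View pics/c5.png

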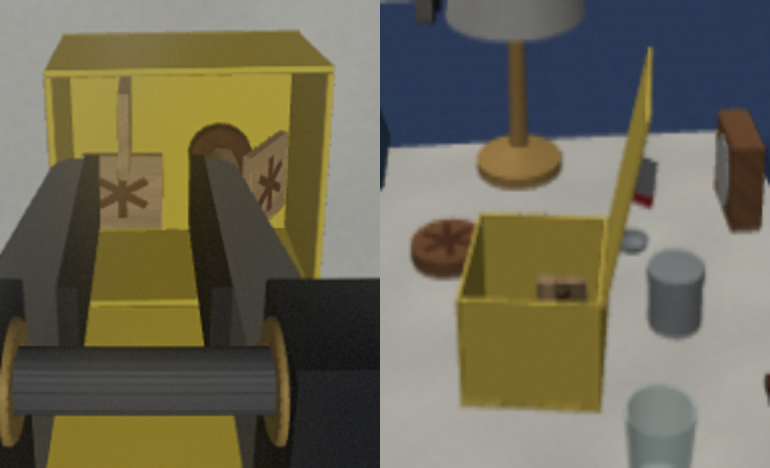

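The grip slackened just as the third mould arrived, but three moulds seem to be in the box: one upright edge at (124,120), one face at (130,190) and one tilted at (268,185). I'll move aside and check.

```bash
python3 - <<'E'
from h import *
robot.movep([400,215,420],down(byaw+np.pi)); w=save('wrist','w6.png')
i=viewer.camera_info('wrist')
for n in ('mould1','stamp','hinge','box'): print(n,pin(n,'wrist',i))
b=save('top','top6.png')
cv2.imwrite('pics/c6.png',np.hstack([cv2.resize(w[100:340,170:370],(400,480)),cv2.resize(b[130:240,140:240],(400,480))])[:,:,::-1])
for n in ('mould1','stamp'): print(n,pin(n,'top'))
E
```

```text
mould1 [(0.81, array([520.6, 155.9,  36.8])), (0.58, array([591. , 146.4,   5.6])), (0.41, array([593.5, 251. ,  28.6]))]
stamp [(0.59, array([570.3, 228.4,   5.7]))]
hinge [(0.69, array([638.8, 183. , 104. ])), (0.5, array([689.3, 178.1, 243.7]))]
box [(0.67, array([557.9, 203.3,   1.4]))]
mould1 [(0.89, array([588.8, 146.6,   8.2])), (0.7, array([592.8, 259.7,  33.6])), (0.45, array([527.1, 157.8,  36. ]))]
stamp [(0.57, array([576.4, 229.5,   3.3])), (0.47, array([740.5, 254.1,   1.8]))]
```

View pics/c6.png

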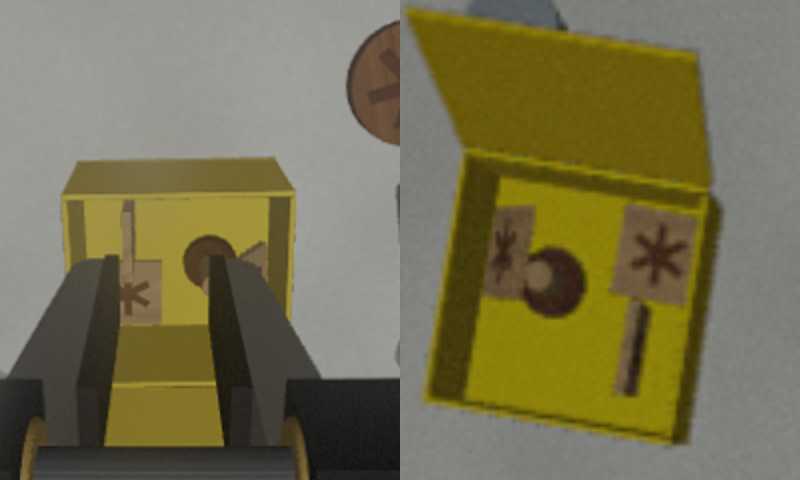

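Everything is inside and below the rim. The top view shows the stamp upright, one mould flat, one leaning and one on edge. Now I'll close the lid.

```bash
python3 - <<'E'
from h import *
Y=byaw+np.pi
def W(x,z): return [*(C+(85+x)*ex),105+z]
grip(0.0,20)
r=145; path=[(85,140),(62,142)]
for th in np.arange(1.7,-0.01,-0.1).tolist()+[0.]:
    s,c=np.sin(th),np.cos(th)
    if th>np.pi/2: path.append((-172*c+6*s+10, r*s))
    else: path.append((-r*c+(5+10*s)*s, r*s+(5+10*s)*c))
path[-1]=(-r,4.5)
q=[kin.ik(W(*p),down(Y)) for p in path]; print([x is None for x in q].count(True))
robot.movep(W(-60,320),down(Y)); robot.movep(W(85,300),down(Y))
F=[]
for k,p in enumerate(path):
    robot.servo_line(W(*p),feed=80); f=robot.observe()['contact_force']; F.append(np.round(f,1))
print(F)
robot.hold(.3); print(robot.observe()['contact_force'],robot.observe()['tcp_pos'])
robot.servo_line(W(-r,60)); print(robot.observe()['t'])
robot.movep(W(-190,270),down(Y)); save('wrist','w7.png'); i=viewer.camera_info('wrist')
for n in ('lid_front','dot','lock_tip','lock_grip','hinge'): print(n,pin(n,'wrist',i))
save('side','side7.png')
for n in ('lid_front','dot','lock_tip','lock_grip'): print(n,pin(n,'side'))
E
```

```text
0
[array([ 0.6, -0.2,  0.1]), array([-0.3, -0.7, -0.5]), array([ 0.1, -0. ,  0.1]), array([-0.7,  0.7, -0.4]), array([ 0.7, -0.2, -0.6]), array([-0.1,  0.2,  0.5]), array([ 0.1, -0.1, -0.6]), array([-0.4, -0.5, -0.2]), array([0.4, 0.5, 1.4]), array([-0.3, -0. ,  0.3]), array([-0.1, -0.3,  0.5]), array([0.5, 0.4, 0.3]), array([ 0. , -0.2, -0.5]), array([ 0.3, -0.2, -0.8]), array([-0.1, -0.5,  0.3]), array([-0.3,  0.4, -0.1]), array([-0.4,  0.8, -0. ]), array([ 0.5, -0.5,  0.2]), array([ 0.3, -0.1, -0.4]), array([-2.8, -0.4, 16.3]), array([-4.4, -1.4, 19.5])]
[-3.82891121 -1.8058188  19.3740766 ] [499.29547262 212.26947445 111.09726837]
60.3417
lid_front [(0.93, array([470.2, 219.2, 112.8]))]
dot [(0.86, array([497.4, 208.2, 113.1]))]
lock_tip []
lock_grip [(0.53, array([551.9, 197.3, 131.4]))]
hinge []
lid_front [(0.74, array([467.4, 214.1, 110.7])), (0.36, array([ 725.5, -278.5,   -2.5]))]
dot [(0.72, array([496. , 210.3, 111.6]))]
lock_tip [(0.5, array([560.2, 182.3, 138.3])), (0.45, array([741.9, 252.4,  -1.2]))]
lock_grip [(0.68, array([555. , 206.1, 132.4]))]
```

View pics/w7.png

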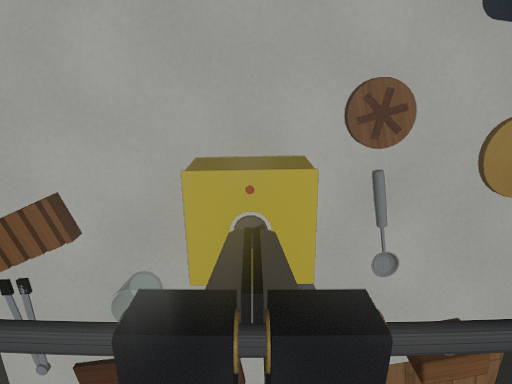

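The lid is shut flat, with the dot at (250,190). The fingers hide the knob at about (250,225), so I'll look from further back.

```bash
python3 - <<'E'
from h import *
robot.movep([*(C+5*ex),330],down(byaw+np.pi)); w=save('wrist','w8.png'); i=viewer.camera_info('wrist')
for n in ('lid_front','dot','lock_tip','lock_grip'): print(n,pin(n,'wrist',i))
cv2.imwrite('pics/c8.png',cv2.resize(w[20:240,130:380],(750,600))[:,:,::-1])
print(proj('wrist',[[*C,141],[*(C-60*ex),111],[*(C-87*ex+92*ey),111],[*(C-87*ex-92*ey),111]],i))
E
```

```text
lid_front [(0.76, array([472.1, 217.1, 111.6]))]
dot [(0.71, array([497.2, 212.3, 113.2]))]
lock_tip [(0.98, array([560.5, 179.3, 142.5]))]
lock_grip [(0.95, array([555.5, 203.4, 132.3]))]
[[251.30777379 164.13760208]
 [251.30356074 106.73863676]
 [333.74989416  82.23350292]
 [168.83291553  82.26612299]]
```

View pics/c8.png

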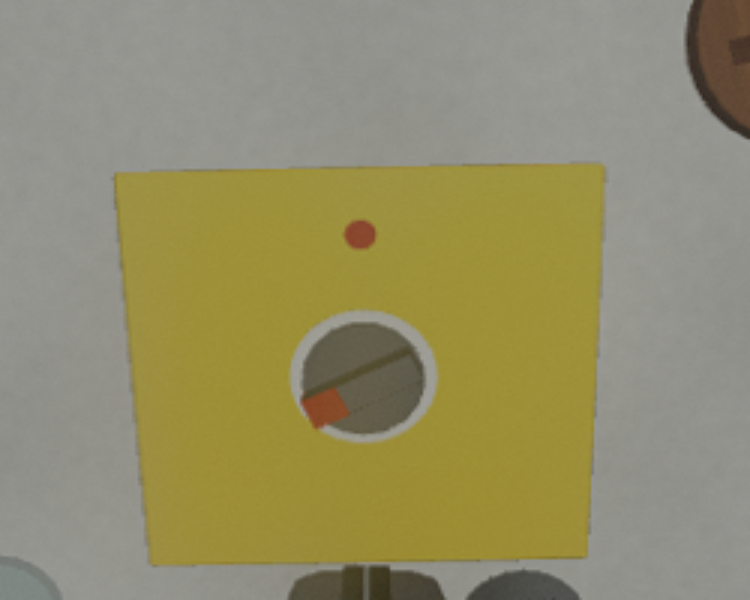

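```bash
python3 - <<'E'
from h import *
i=viewer.camera_info('wrist')
px=lambda u,v:(130+u/3,20+v*220/600)
a,b=[ray('wrist',px(*p),111,i)[:2] for p in ((116,172),(604,163))]
c,d=[ray('wrist',px(*p),111,i)[:2] for p in ((151,564),(587,557))]
dot=ray('wrist',px(360,235),111,i)[:2]
t,e=[ray('wrist',px(*p),141,i)[:2] for p in ((311,414),(418,367))]
print(a,b,c,d,dot,t,e)
ang=lambda v:np.arctan2(v[1],v[0])
print('yaw front',ang(b-a)-np.pi/2,'back',ang(d-c)-np.pi/2,'left',ang(d-b),'right',ang(c-a))
m=(t+e)/2; print('knob',m,np.linalg.norm(t-e),'ang',ang(t-e),'dot dir',ang(dot-m),'ctr',(a+b+c+d)/4)
E
```

```text
[455.79298913 126.98585787] [484.6361288  306.18969421] [626.22146196  99.15354843] [655.43925169 279.51595998] [497.05424101 211.79139458] [562.01209103 181.7441957 ] [550.06795365 223.58865955]
yaw front -0.15958294679027385 back -0.16059975399290605 left -0.15491527851520878 right -0.1618788814787929
knob [556.04002234 202.66642763] 43.515762352006114 ang -1.2927490862056958 dot dir 2.988111537392282 ctr [555.5224579  202.96126512]
```

```bash
python3 - <<'E'
from h import *
P=[555.8,202.8]; a0=-1.293; T=-.16-np.pi
for s in (a0,a0+np.pi,a0-np.pi):
    print(s,[None if (q:=kin.ik([*P,122],down(s-k))) is None else round(q[6],2) for k in (0,.5,1,1.5,2.01)])
s=a0+np.pi; n=10
ok=all(kin.ik([*P,122],down(s-k)) is not None for k in np.linspace(0,2.01,n+1))
if not ok: raise SystemExit
grip(0.35); robot.movep([*P,220],down(s)); robot.servo_line([*P,150],feed=100); robot.servo_line([*P,122],feed=60)
print(robot.observe()['contact_force']); grip(0.0,20); o=robot.observe(); print(o['grip_width']*92,o['contact_force'])
for k in np.linspace(0,a0-T,n+1)[1:]:
    robot.servo_line([*P,122],feed=20,rotation=down(s-k))
o=robot.observe(); print(o['grip_width']*92,o['contact_force'],o['wrist_torque'],o['joints'][6],o['t'])
grip(0.35); robot.servo_line([*P,220])
robot.movep([562,202,330],down(-.16+np.pi)); w=save('wrist','w9.png'); i=viewer.camera_info('wrist')
for n in ('lid_front','dot','lock_tip','lock_grip'): print(n,pin(n,'wrist',i))
cv2.imwrite('pics/c9.png',cv2.resize(w[20:240,130:380],(750,600))[:,:,::-1]); print(robot.observe()['t'])
E
```

```text
-1.293 [np.float64(2.89), np.float64(2.86), np.float64(2.43), np.float64(2.0), np.float64(1.56)]
1.8485926535897932 [np.float64(0.58), np.float64(0.16), np.float64(-0.27), np.float64(-0.72), np.float64(-1.2)]
-4.434592653589793 [np.float64(0.58), np.float64(0.16), np.float64(-0.27), np.float64(-0.72), np.float64(-1.2)]
[-0.22099959  0.1617648  -0.36107082]
12.277463138214943 [-5.64609649 -1.02472994  5.28719021]
12.079359230546526 [ 8.38587304 -9.02883742 -2.35927073] [-1.83710333 -1.73179024 -0.03492836] -1.2136869908773922 69.5333
lid_front [(0.86, array([471.5, 216.2, 112.7])), (0.24, array([633.4, 420.9,   1.5]))]
dot [(0.76, array([497.8, 209. , 111.5]))]
lock_tip [(0.72, array([536.3, 202. , 145.4])), (0.69, array([442.4, 430.2,  -1.9])), (0.54, array([496.9, 209.7, 107.8]))]
lock_grip [(0.6, array([555.8, 201. , 132.7]))]
73.3
```

View pics/c9.png

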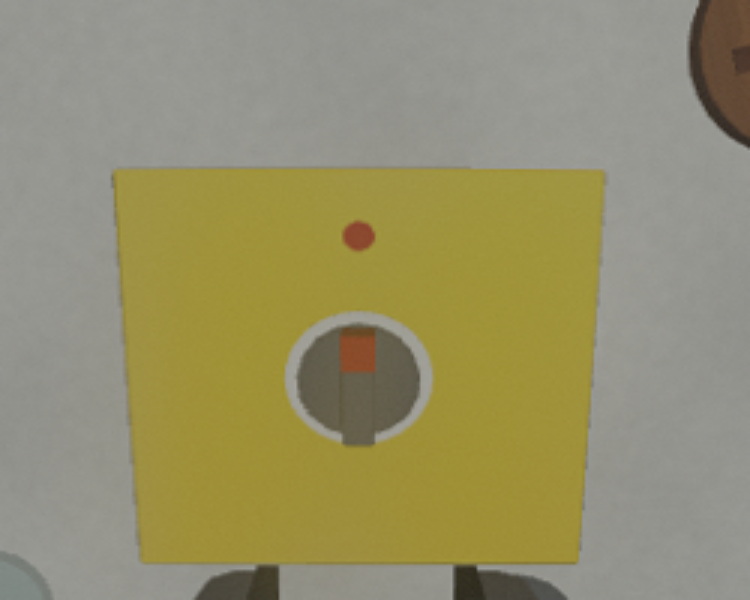

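The red end at (358,350) lines up with the dot at (358,236), and the lid is flat. I'm handing in.

```bash
python3 -c "
from h import *
print(robot.job_done())"
```

```text
the job is handed in; nothing more can be done
None
```

The job is handed in: all three star moulds that were there and the stamp are in the yellow container, the lid is shut, and the knob's red end points at the red dot. While lowering the last two moulds the wrist force rose to about 32 N and 53 N (limit 120 N). I never confirmed what was touched, so I can't rule out that the gripper's body passed its 40 N limit.

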